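# Seat a setting stick in the rocking taper cup

### The arm

A 6-joint arm with a two-finger parallel gripper is mounted at the origin on the work surface. World frame = base frame: x ahead of the robot, y to its left, z up, the work surface at z = 0. Lengths are in m, angles in rad, forces in N, time in s.
With the tool pointing down it reaches from about 0.25 to 0.725 m from the base axis. Payload 4 kg.
Tool frame: the origin (TCP) lies at the very end of the fingers, on their centre line; the grasp point (between the pads) lies 19 mm behind it; z points along the fingers, x is the direction in which the jaws open and shut, and the axes are right-handed (so a half turn about z gives the same grasp; the last joint's range is limited). The gripper opens to 85 mm and grips with 20 to 120 N. Pads are 22 mm wide; open, the fingers measure 114 mm over their backs; the gripper's body (76 mm by 85 mm) begins 54 mm behind the grasp point. The pads swing forward as they close: fully open they stand 13 mm farther back than shut.
Start: joints at [1.178, 0.241, 0.005, 1.335, 0, 1.571], TCP at [0.191, 0.462, 0.231] pointing down, gripper open.
Joint ranges: [-2.72, 2.72], [-1.05, 1.87], [-1.09, 1.28], [-1.99, 2.15], [-1.42, 1.44], [-3.14, 3.14]. Speed limits (rad/s): [2.79, 2.79, 3.14, 3.14, 3.14, 3.14].

### API

Orientations are given as a unit quaternion [x, y, z, w].
In Python, from workcell import sensors, vision, order gives the robot as it stands.
- The arm moves only by the tool step_arm, never from a script. Its argument "series" is a list of rows, each a list of 4 numbers: the shift along the tool's x, y, z in m, then the turn about the tool's z in rad. In form: [[x, y, z, roll], ...]. A call has exactly 8 rows; each row shifts and turns the commanded pose from where the row before left it, along the tool's axes as they then stand; what a row does not reach is not made up. A row lasts 1/10 s, in which the tool goes at most 50 mm and 8.59 degrees, less where a joint would pass 70% of its speed; a pose out of reach is approached as far as the arm can. A call with a gripper value outside its range is refused whole. "fingers" is the finger opening in m, from 0 to 0.0854, set as the call begins (left out, the last holds). The fingers move at their own pace and stop on an object; the grip force is fixed at half the most. Time passes only in rows, so rows that do not move let the fingers close, or fill a call up. It gives the time, the measured TCP pose, the force and the opening at its end, in the units of the state.
- sensors.get_obs(): the state, without advancing time (a new reading comes with each control period).
- vision.camera(name): name is "side" or "top"; returns (picture, depth): 400x640x3 uint8, red, green, blue; 400x640 float32, m along the optical axis (not along the pixel's ray), 0 where there is no reading.
- vision.camera_info(name): a dict with "mtx" (3x3 intrinsics, pixels), "T" (4x4, takes a point from camera to world coordinates). Camera axes: x right, y up, looking along -z (the intrinsics and any distortion apply to the point x, -y, -z); pixel columns grow to the right and rows downward; lengths in m; the calibration is good to about 2 mm. A picture is of the moment at which its call begins. camera_info takes no time and is no camera call.
- order.job_done(): hands the job in, once; it reports no verdict.
The state is a dict: "clock": time; "joint_pos": joint angles; "joint_vel": joint speeds; "tau": joint torques, N m; "eef_pos": TCP position; "tool_rot": TCP orientation; "ft_force": force on the tool from outside, world axes, zero at the start; "ft_torque": the same for the moment, N m; "grip_width": finger opening in m.
Only numpy, scipy, OpenCV 4.12 (cv2) and the standard library are available. Lean on these libraries where they do the work, as an engineer would, in place of code of your own. Each camera call takes 0.05 s, during which the arm holds its last target. There are 200 camera calls.

### The job

Take the setting stick with the blue stone out of the wooden rack, put its brass cone into the cup of the rocking cradle and press it straight down, flange flush on the cup, until the sinking cup comes up hard against its stop: press with about 20 N there, never over 35 N on the cradle. Then check that it rocks free: lean the seated stick about ten degrees first to the side with the red mark, then to the other side. Let go so that it springs back upright and stays seated, and leave the other two sticks in the rack.

Things in the scene. Friction and masses are not known exactly. Their poses are not given: they have to be found in the camera images.
- stick_blue: Stick to seat: turned setting stick, BLUE stone on top, 100 mm tall, 130-210 g. Origin: centre of its flat small bottom end; z up along it. z 0-36 mm: brass cone, diameter 18 mm at the bottom, 34 mm at the top; 36-40 mm: brass flange, diameter 44 mm; 40-86 mm: dark wooden grip; then amber wax and stone. Hangs upright by its flange in any one of the rack's holes.
- grip (a point): Point on the blue stick's axis in its wooden grip, 66 mm above its bottom. The grip is 30 mm in diameter from 20 mm below this point to 14 mm above it; the stone's top is 34 mm above it.
- stick_red: Same stick with a RED stone, a bystander: stays in the rack.
- stick_green: Same stick with a GREEN stone, a bystander: stays in the rack.
- rack: Wooden block, fixed, 64 mm (x) by 230 mm (y) by 42 mm high, origin under its centre. Three through holes, diameter 39 mm, in a row along its y axis at -75, 0 and +75 mm; the sticks' flanges rest on its top, so a stick's bottom is 6 mm above the table.
- cradle: Rocking cradle, fixed: dark steel base 110 (x) by 130 (y) by 12 mm; two aluminium cheeks at x = -43 and +43 mm, 58 mm high, carry the axle (along x, 50 mm above the table). Origin under the base's centre. A red dot on the plate (52 mm out) and a red tab on the housing mark its +y side. Keep all force on it, also through the stick, under 35 N.
- rocker (a joint): Rocking angle (rad) of the round steel housing on the cradle's axle. 0 = upright; positive leans its top to the cradle's +y, the red side; hard stops at -0.26 and +0.26. A spring (1.5 N m/rad) brings it back upright when let go: to lean it 0.17 rad by the seated stick's grip takes about 4 N and moves the grip about 10 mm sideways.
- rim (a point): Centre of the steel housing's top rim (outer diameter 62 mm), 24 mm above the axle, 74 mm above the table. In it stands the brass tapered cup that matches the cone, 30 mm deep, mouth diameter 35 mm, outside 47 mm, its mouth 2 to 16 mm above this rim at the start. Home, the stick's flange lies flat on the cup's mouth; the cone has 0.5 mm play in it.
- axle (a point): Centre of the rocking housing, on its axle and the cup's axis, 50 mm above the table; z is the cup's axis, it rocks along. Pressed, the cup slides down 4 to 8 mm with a drag of about 5 N to a solid stop and stays there. The stop's depth is set differently each time and cannot be seen, only felt: fully home, the stick's bottom is 4 to 14 mm below this point.

How it is judged:
By the outcome, as a careful person would: the job done as asked, in the order asked, and still so for the second after the job is handed in, with the robot touching nothing.
It also fails if it takes over 72 s, if anything falls off the work surface, if the arm or the gripper's body presses on something with over 40 N, if the wrist force passes 120 N, or if a joint passes its speed limit or range.

## Working session

There is one attempt and no reset: what is moved stays moved. The work goes in short steps, Python scripts to look and compute and a tool call to move; the robot and the scene stay as the last step left them, time stands still between calls to the robot, and variables do not carry over. Pictures are saved under pics/ and viewed, about 8 in all and at most 12, crops included, and the job is handed in when it is done.

Besides the shell and the picture viewer there is one more tool, called by a JSON object that holds its "fn" and its "kwargs", one argument or row to a line. step_arm: Moves the arm, as the interface text tells. Its arguments: {"type":"object","properties":{"series":{"type":"array","items":{"type":"array","items":{"type":"number"}}},"fingers":{"type":"number"}},"required":["series"]}

```bash
mkdir -p pics; ls; cat > h.py <<'E'
import numpy as np, cv2
from workcell import sensors, vision, order
def cam(n):
    p,d=vision.camera(n); return p,d
def save(p,f): cv2.imwrite('pics/'+f,p[:,:,::-1])
def pts(n,d):
    i=vision.camera_info(n);K=i['mtx'];T=np.array(i['T'])
    v,u=np.mgrid[:d.shape[0],:d.shape[1]]
    c=np.stack([(u-K[0][2])/K[0][0]*d,-(v-K[1][2])/K[1][1]*d,-d,np.ones_like(d)],-1)
    return (c@T.T)[...,:3]
def ray(n,u,v,z):
    i=vision.camera_info(n);K=i['mtx'];T=np.array(i['T'])
    r=T[:3,:3]@np.array([(u-K[0][2])/K[0][0],-(v-K[1][2])/K[1][1],-1]);o=T[:3,3]
    return o+r*(z-o[2])/r[2]
E
python3 - <<'E'
from h import *
for n in ('top','side'):
    p,d=cam(n); save(p,n+'0.png'); np.savez(n+'0.npz',p=p,d=d)
    i=vision.camera_info(n); print(n,i)
o=sensors.get_obs(); print(o)
E
```

```text
pics
top {'mtx': array([[415.64979314,   0.        , 309.64165346],
       [  0.        , 415.64979314, 196.36503065],
       [  0.        ,   0.        ,   1.        ]]), 'T': array([[-0.00533979,  0.99597949, -0.08942225,  0.42595086],
       [-0.99998416, -0.00547741, -0.00129366,  0.06641976],
       [-0.00177826,  0.08941393,  0.99599297,  0.95167275],
       [ 0.        ,  0.        ,  0.        ,  1.        ]])}
side {'mtx': array([[442.36451365,   0.        , 317.91373471],
       [  0.        , 442.36451365, 196.41607586],
       [  0.        ,   0.        ,   1.        ]]), 'T': array([[-0.98510834,  0.13643184, -0.10463231,  0.43371536],
       [-0.17154952, -0.73922481,  0.65124299,  0.57749148],
       [ 0.01150348,  0.65949452,  0.75162134,  0.64360435],
       [ 0.        ,  0.        ,  0.        ,  1.        ]])}
{'clock': 0.1, 'joint_pos': array([ 1.17797174e+00,  2.41346517e-01,  3.87309163e-03,  1.33519333e+00,
       -2.06519483e-06,  1.57080742e+00]), 'joint_vel': array([ 0.001141  , -0.00227007,  0.00455489,  0.0006095 , -0.00117154,
        0.00064538]), 'tau': array([ 1.99908200e-04, -3.73137438e+01,  2.53010273e+01,  1.08484572e-02,
       -8.85453204e-07, -6.86924224e-07]), 'eef_pos': array([0.19118735, 0.46140166, 0.23050294]), 'tool_rot': array([ 8.31507192e-01,  5.55513200e-01, -7.77057845e-04,  5.20391000e-04]), 'ft_force': array([-0.03411014, -0.64866432,  0.17931335]), 'ft_torque': array([-0.01468161, -0.04180246, -0.00491896]), 'grip_width': 0.0854807620686646}
```

View pics/top0.png

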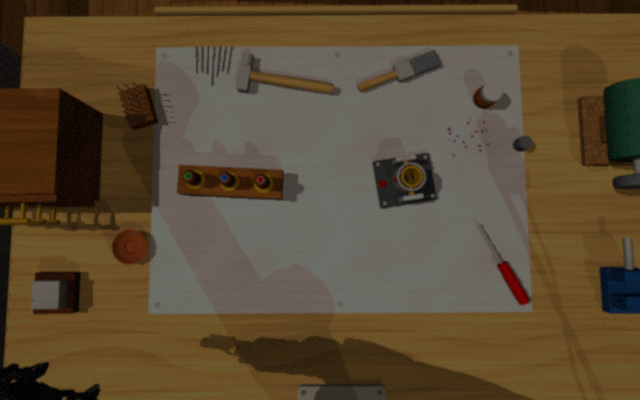

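View pics/side0.png

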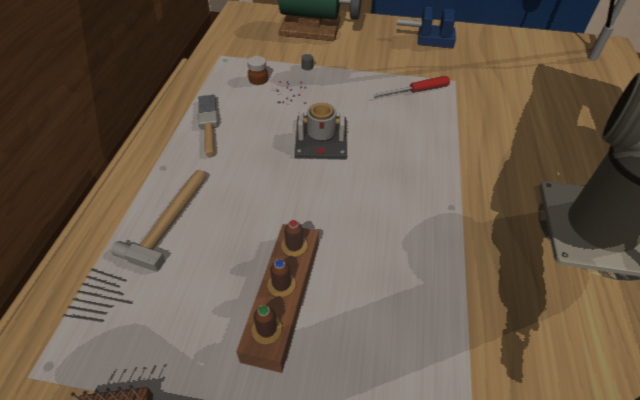

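Top view: the sticks are green (193,178), blue (228,180) and red (263,181). The cradle is near (411,178) with its red dot at (382,183). Next I'll measure these in both views.

```bash
python3 - <<'E'
from h import *
roi={'top':{'rack':(150,300,150,215),'cr':(360,450,140,220)},'side':{'rack':(230,330,205,370),'cr':(285,360,90,165)}}
for n in ('top','side'):
    z=np.load(n+'0.npz');p,d=z['p'],z['d'];P=pts(n,d)
    hsv=cv2.cvtColor(p,cv2.COLOR_RGB2HSV);H,S,V=[hsv[...,k].astype(int) for k in range(3)]
    def comp(name,m,r,zs):
        x0,x1,y0,y1=roi[n][r];mm=np.zeros(m.shape,np.uint8);mm[y0:y1,x0:x1]=m[y0:y1,x0:x1]
        k,l,st,c=cv2.connectedComponentsWithStats(mm)
        for i in range(1,k):
            if st[i,4]>=6:
                q=np.median(P[l==i],0)
                print(n,name,st[i,4],st[i,:4],c[i].round(1),'depthmed',q.round(4),'ray',ray(n,*c[i],zs).round(4))
    comp('blue',(H>105)&(H<130)&(S>120)&(V>60),'rack',.102)
    comp('red',((H<5)|(H>174))&(S>170)&(V>70),'rack',.102)
    comp('green',(H>45)&(H<85)&(S>100)&(V>50),'rack',.102)
    comp('reddot',((H<6)|(H>172))&(S>150)&(V>50),'cr',.012)
    x0,x1,y0,y1=roi[n]['cr'];Q=P[y0:y1,x0:x1].reshape(-1,3);ok=d[y0:y1,x0:x1].ravel()>0
    Q=Q[ok]
    for a,b in ((.006,.02),(.052,.062),(.068,.079),(.079,.1)):
        s=Q[(Q[:,2]>a)&(Q[:,2]<b)]
        if len(s)>3: print(n,'slice',a,b,len(s),'med',np.median(s,0).round(4),'minArea' ,cv2.minAreaRect((s[:,:2]*1000).astype(np.float32)))
    s=P[roi[n]['rack'][2]:roi[n]['rack'][3],roi[n]['rack'][0]:roi[n]['rack'][1]].reshape(-1,3)
    s=s[(s[:,2]>.037)&(s[:,2]<.045)];print(n,'rack',len(s),cv2.minAreaRect((s[:,:2]*1000).astype(np.float32)))
    c=p[y0-10:y1+10,x0-10:x1+10]; 
    if n=='top': a=cv2.convertScaleAbs(cv2.resize(c,(400,400),interpolation=3),alpha=1.8)
    else: b=cv2.convertScaleAbs(cv2.resize(c,(400,400),interpolation=3),alpha=1.5)
save(np.hstack([a,b]),'cr0.png')
E
```

```text
top blue 20 [222 175   5   5] [223.8 177.2] depthmed [0.5425 0.2432 0.1064] ray [0.5428 0.2444 0.102 ]
top red 17 [258 177   4   5] [259.6 179.1] depthmed [0.5382 0.1696 0.1052] ray [0.5385 0.1705 0.102 ]
top green 22 [185 173   5   6] [187.3 175.5] depthmed [0.5463 0.3185 0.1057] ray [0.5468 0.3197 0.102 ]
top reddot 10 [394 177   3   4] [395.  178.8] depthmed [ 0.5413 -0.1145  0.0727] ray [ 0.5494 -0.127   0.012 ]
top reddot 53 [378 180   9   8] [382.2 183.3] depthmed [ 0.5395 -0.0971  0.013 ] ray [ 0.5393 -0.0976  0.012 ]
top slice 0.006 0.02 1662 med [ 0.5377 -0.1233  0.0119] minArea ((555.634765625, -160.00198364257812), (127.00434875488281, 160.11184692382812), 10.925668716430664)
top slice 0.052 0.062 346 med [ 0.5452 -0.148   0.0569] minArea ((545.9959716796875, -141.0362548828125), (96.25569915771484, 57.52535629272461), 8.451058387756348)
top slice 0.068 0.079 375 med [ 0.5477 -0.1509  0.074 ] minArea ((547.0673828125, -148.48043823242188), (60.603702545166016, 61.48824691772461), 48.9114990234375)
top slice 0.079 0.1 57 med [ 0.542  -0.1486  0.0798] minArea ((545.019165039
[... 903 characters left out ...]
2110290527344, 58.06532287597656), 7.2674760818481445)
side slice 0.068 0.079 380 med [ 0.5458 -0.1416  0.0728] minArea ((547.0369873046875, -147.4241180419922), (61.71370315551758, 60.32321548461914), 54.62434387207031)
side rack 3806 ((542.6133422851562, 243.93356323242188), (231.76210021972656, 65.11933898925781), 86.59337615966797)Traceback (most recent call last):
  File "<stdin>", line 27, in <module>
    return _nx.concatenate(arrs, 0, dtype=dtype, casting=casting)
           ~~~~~~~~~~~~~~~^^^^^^^^^^^^^^^^^^^^^^^^^^^^^^^^^^^^^^^
ValueError: all the input arrays must have same number of dimensions, but the array at index 0 has 1 dimension(s) and the array at index 1 has 3 dimension(s)
```

```bash
cat >> h.py <<'E'
def pose():
    o=sensors.get_obs();x,y,z,w=o['tool_rot']
    return o['eef_pos'],np.arctan2(2*(x*y+z*w),1-2*(y*y+z*z)),o
def plan(target,phi,n):
    """rows in tool axes (tool down): straight line to world target, turning x axis to phi"""
    p,a,_=pose(); d=(np.array(target)-p)/n; r=(a-phi)/n; out=[]
    for k in range(n):
        c,s=np.cos(a),np.sin(a)
        out.append([round(float(v),4) for v in (c*d[0]+s*d[1], s*d[0]-c*d[1], -d[2], r)]); a-=r
    for k in range(0,n,8): print(out[k:k+8])
def info():
    p,a,o=pose(); print('t',round(o['clock'],2),'p',p.round(4),'phi',round(a,3),'F',np.round(o['ft_force'],1),'M',np.round(o['ft_torque'],2),'w',round(o['grip_width'],4),'j',o['joint_pos'].round(2))
E
python3 - <<'E'
from h import *
from scipy.optimize import least_squares
for n in ('top','side'):
    z=np.load(n+'0.npz');P=pts(n,z['d']).reshape(-1,3)
    c=np.array([.547,-.148]);r=np.hypot(*(P[:,:2]-c).T)
    for lo,hi in ((0,.012),(.0185,.0225),(.026,.030)):
        q=P[(r>lo)&(r<hi)][:,2]; print(n,lo,len(q),np.percentile(q,[10,30,50,70,90]).round(4))
    s=P[(r<.027)&(P[:,2]>.0765)][:,:2]; print(len(s),cv2.minEnclosingCircle((s*1000).astype(np.float32)), s.mean(0))
    s=P[(r<.035)&(P[:,2]>.068)][:,:2]; print(len(s),cv2.minEnclosingCircle((s*1000).astype(np.float32)))
info(); plan([.5423,.2443,.16],-.056,16)
E
```

```text
top 0 76 [0.0271 0.0514 0.0539 0.0552 0.0575]
top 0.0185 125 [0.0739 0.0771 0.078  0.0791 0.08  ]
top 0.026 216 [0.0145 0.0708 0.0728 0.0738 0.0756]
154 ((544.5470581054688, -148.70492553710938), 24.7152099609375) [ 0.54675516 -0.14866535]
429 ((547.0490112304688, -145.96142578125), 32.69477081298828)Traceback (most recent call last):
  File "<stdin>", line 7, in <module>
    return _quantile_unchecked(
        a, q, axis, out, overwrite_input, method, keepdims, weights)
    return _ureduce(a,
                    func=_quantile_ureduce_func,
    ...<5 lines>...
                    overwrite_input=overwrite_input,
                    method=method)
    r = func(a, **kwargs)
    result = _quantile(arr,
                       quantiles=q,
    ...<2 lines>...
                       out=out,
                       weights=wgt)
    slices_having_nans = np.isnan(arr[-1, ...])
                                  ~~~^^^^^^^^^
IndexError: index -1 is out of bounds for axis 0 with size 0
```

```bash
python3 - <<'E'
from h import *
info(); plan([.5423,.2443,.16],-.056,16)
E
```

```text
t 0.1 p [0.1912 0.4614 0.2305] phi 1.178 F [-0.  -0.6  0.2] M [-0.01 -0.04 -0.  ] w 0.0855 j [ 1.18  0.24  0.    1.34 -0.    1.57]
[[-0.0041, 0.0255, 0.0044, 0.0771], [-0.0022, 0.0257, 0.0044, 0.0771], [-0.0002, 0.0258, 0.0044, 0.0771], [0.0018, 0.0257, 0.0044, 0.0771], [0.0038, 0.0255, 0.0044, 0.0771], [0.0057, 0.0252, 0.0044, 0.0771], [0.0077, 0.0246, 0.0044, 0.0771], [0.0095, 0.024, 0.0044, 0.0771]]
[[0.0114, 0.0232, 0.0044, 0.0771], [0.0131, 0.0222, 0.0044, 0.0771], [0.0148, 0.0211, 0.0044, 0.0771], [0.0164, 0.0199, 0.0044, 0.0771], [0.0179, 0.0186, 0.0044, 0.0771], [0.0192, 0.0172, 0.0044, 0.0771], [0.0205, 0.0157, 0.0044, 0.0771], [0.0217, 0.014, 0.0044, 0.0771]]
```

{"fn": "step_arm", "kwargs": {
  "series": [
    [-0.004,0.0255,0.0044,0.077],
    [-0.002,0.0257,0.0044,0.077],
    [0,0.0258,0.0044,0.077],
    [0.002,0.0257,0.0044,0.077],
    [0.004,0.0255,0.0044,0.077],
    [0.0057,0.0252,0.0044,0.077],
    [0.0077,0.0246,0.0044,0.077],
    [0.0095,0.024,0.0044,0.077]
  ],
  "fingers": 0.085
}}

```text
clock: 0.9
eef_pos: [0.368, 0.3532, 0.1955]
tool_rot: [0.961, 0.276, -0.0, 0.0]
ft_force: [-0.4, 0.5, -0.2]
grip_width: 0.0847
```

{"fn": "step_arm", "kwargs": {
  "series": [
    [0.0114,0.0232,0.0044,0.077],
    [0.0131,0.0222,0.0044,0.077],
    [0.0148,0.0211,0.0044,0.077],
    [0.0164,0.02,0.0044,0.077],
    [0.018,0.0186,0.0044,0.077],
    [0.019,0.017,0.0044,0.077],
    [0.0205,0.0157,0.0044,0.077],
    [0.0217,0.014,0.0044,0.077]
  ]
}}

```text
clock: 1.7
eef_pos: [0.5436, 0.2452, 0.16]
tool_rot: [1.0, -0.029, -0.001, 0.0]
ft_force: [0.7, 0.1, -0.2]
grip_width: 0.0847
```

```bash
python3 - <<'E'
from h import *
info(); plan([.5423,.2443,.053],-.056,8)
p,d=cam('side'); save(p[180:380,200:400].repeat(3,0).repeat(3,1)[:600],'s1.png')
info()
E
```

```text
t 1.7 p [0.5436 0.2452 0.16  ] phi -0.057 F [ 0.7  0.1 -0.2] M [ 0.03  0.01 -0.03] w 0.0847 j [0.42 0.47 0.15 1.25 0.   2.05]
[[-0.0002, 0.0001, 0.0134, -0.0001], [-0.0002, 0.0001, 0.0134, -0.0001], [-0.0002, 0.0001, 0.0134, -0.0001], [-0.0002, 0.0001, 0.0134, -0.0001], [-0.0002, 0.0001, 0.0134, -0.0001], [-0.0002, 0.0001, 0.0134, -0.0001], [-0.0002, 0.0001, 0.0134, -0.0001], [-0.0002, 0.0001, 0.0134, -0.0001]]
t 1.75 p [0.5466 0.2428 0.1591] phi -0.063 F [ 2.7 -0.1 -0.9] M [-0.01 -0.2   0.01] w 0.0849 j [ 0.42  0.47  0.15  1.25 -0.    2.05]
```

View pics/s1.png

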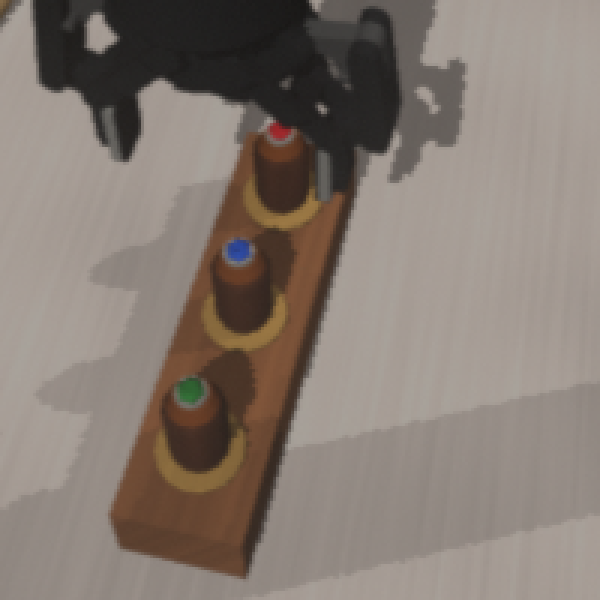

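The blue stone at crop (238,250) is clear, with the gripper still high behind it. The arm overshoots a little, so I'll descend partway, let it settle, then correct.

{"fn": "step_arm", "kwargs": {
  "series": [
    [0,0,0.005,0],
    [0,0,0.01,0],
    [0,0,0.01,0],
    [0,0,0.01,0],
    [0,0,0.005,0],
    [0,0,0,0],
    [0,0,0,0],
    [0,0,0,0]
  ]
}}

```text
clock: 2.55
eef_pos: [0.5434, 0.2463, 0.1215]
tool_rot: [1.0, -0.027, 0.001, -0.0]
ft_force: [0.3, 0.5, 0.4]
grip_width: 0.0847
```

```bash
python3 - <<'E'
from h import *
info(); plan([.5423,.2443,.053],-.056,8)
p,d=cam('top'); save(p[100:250,130:330].repeat(4,0).repeat(4,1)[:600],'t1.png')
info()
E
```

```text
t 2.55 p [0.5434 0.2463 0.1215] phi -0.054 F [0.3 0.5 0.4] M [ 0.01 -0.03 -0.01] w 0.0847 j [0.43 0.49 0.08 1.16 0.   2.05]
[[-0.0001, 0.0003, 0.0086, 0.0003], [-0.0001, 0.0003, 0.0086, 0.0003], [-0.0001, 0.0003, 0.0086, 0.0003], [-0.0001, 0.0003, 0.0086, 0.0003], [-0.0001, 0.0003, 0.0086, 0.0003], [-0.0001, 0.0003, 0.0086, 0.0003], [-0.0001, 0.0003, 0.0086, 0.0003], [-0.0001, 0.0003, 0.0086, 0.0003]]
t 2.6 p [0.5435 0.2463 0.1215] phi -0.054 F [-0.3  0.7  0.1] M [-0.01 -0.04  0.03] w 0.085 j [ 0.43  0.49  0.08  1.16 -0.    2.05]
```

View pics/t1.png

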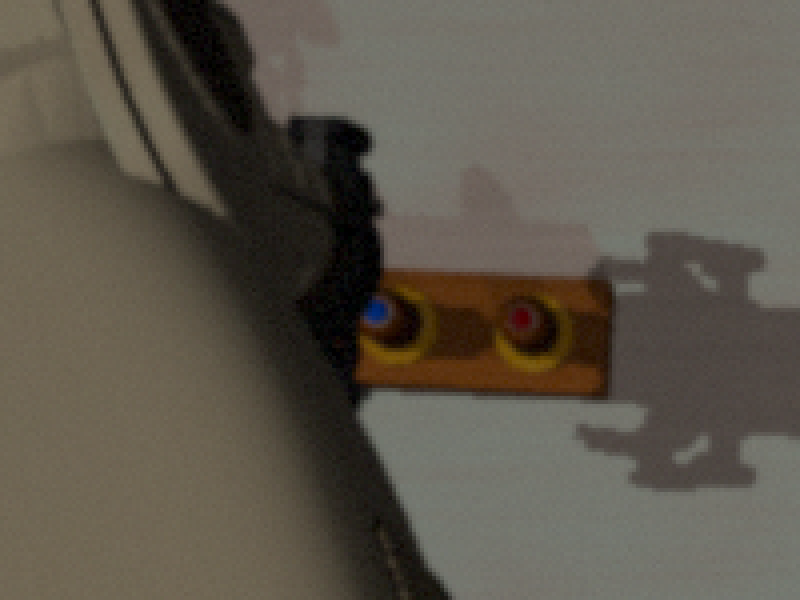

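The blue stone (crop 378,310) lies at the gripper's edge, as expected with parallax. Now I'll descend with the small correction and close.

{"fn": "step_arm", "kwargs": {
  "series": [
    [-0.0005,0.001,0.006,0],
    [-0.0005,0.001,0.012,0],
    [0,0,0.014,0],
    [0,0,0.014,0],
    [0,0,0.012,0],
    [0,0,0.007,0],
    [0,0,0.0035,0],
    [0,0,0,0]
  ]
}}

```text
clock: 3.4
eef_pos: [0.5417, 0.2439, 0.0518]
tool_rot: [1.0, -0.027, -0.0, 0.0]
ft_force: [0.1, 0.9, 0.2]
grip_width: 0.0852
```

{"fn": "step_arm", "kwargs": {
  "series": [
    [0,0,0,0],
    [0,0,0,0],
    [0,0,0,0],
    [0,0,0,0],
    [0,0,0,0],
    [0,0,0,0],
    [0,0,0,0],
    [0,0,0,0]
  ],
  "fingers": 0.01
}}

```text
clock: 4.2
eef_pos: [0.5424, 0.2443, 0.0532]
tool_rot: [1.0, -0.027, 0.001, -0.0]
ft_force: [-1.1, -0.1, 5.8]
grip_width: 0.0283
```

```bash
python3 - <<'E'
from h import *
info()
E
```

```text
t 4.2 p [0.5424 0.2443 0.0532] phi -0.054 F [-1.1 -0.1  5.8] M [-0.04  0.25 -0.03] w 0.0283 j [ 0.42  0.55 -0.01  1.01  0.    2.05]
```

{"fn": "step_arm", "kwargs": {
  "series": [
    [0,0,-0.006,0],
    [0,0,-0.012,0],
    [0,0,-0.018,0],
    [0,0,-0.024,0],
    [0,0,-0.024,0],
    [0,0,-0.02,0],
    [0,0,-0.012,0],
    [0,0,-0.007,0]
  ]
}}

```text
clock: 5.0
eef_pos: [0.5423, 0.2442, 0.1768]
tool_rot: [1.0, -0.027, 0.001, -0.0]
ft_force: [0.4, 0.1, -1.5]
grip_width: 0.0284
```

```bash
python3 - <<'E'
from h import *
info(); plan([.5467,-.1483,.175],-.056-1.357,16)
E
```

```text
t 5.0 p [0.5423 0.2442 0.1768] phi -0.054 F [ 0.4  0.1 -1.5] M [ 0.01  0.01 -0.02] w 0.0284 j [ 0.42  0.45  0.17  1.28 -0.    2.05]
[[0.0016, 0.0245, 0.0001, 0.0849], [0.0037, 0.0243, 0.0001, 0.0849], [0.0057, 0.0239, 0.0001, 0.0849], [0.0077, 0.0233, 0.0001, 0.0849], [0.0097, 0.0226, 0.0001, 0.0849], [0.0115, 0.0216, 0.0001, 0.0849], [0.0133, 0.0206, 0.0001, 0.0849], [0.015, 0.0194, 0.0001, 0.0849]]
[[0.0166, 0.018, 0.0001, 0.0849], [0.0181, 0.0166, 0.0001, 0.0849], [0.0194, 0.015, 0.0001, 0.0849], [0.0206, 0.0133, 0.0001, 0.0849], [0.0217, 0.0115, 0.0001, 0.0849], [0.0226, 0.0096, 0.0001, 0.0849], [0.0233, 0.0076, 0.0001, 0.0849], [0.0239, 0.0056, 0.0001, 0.0849]]
```

{"fn": "step_arm", "kwargs": {
  "series": [
    [0.0016,0.0245,0,0.085],
    [0.0037,0.0243,0,0.085],
    [0.0057,0.024,0,0.085],
    [0.0077,0.0233,0,0.085],
    [0.0097,0.0226,0,0.085],
    [0.0115,0.0216,0,0.085],
    [0.0133,0.0206,0,0.085],
    [0.015,0.0194,0,0.085]
  ]
}}

```text
clock: 5.8
eef_pos: [0.5432, 0.0466, 0.1745]
tool_rot: [0.933, -0.36, -0.001, 0.0]
ft_force: [0.7, -0.6, -1.3]
grip_width: 0.0284
```

{"fn": "step_arm", "kwargs": {
  "series": [
    [0.0166,0.018,0,0.085],
    [0.018,0.0166,0,0.085],
    [0.0194,0.015,0,0.085],
    [0.0206,0.0133,0,0.085],
    [0.0217,0.0115,0,0.085],
    [0.0226,0.0096,0,0.085],
    [0.0233,0.0076,0,0.085],
    [0.024,0.0056,0,0.085]
  ]
}}

```text
clock: 6.6
eef_pos: [0.5452, -0.1494, 0.1744]
tool_rot: [0.759, -0.651, -0.001, 0.0]
ft_force: [0.5, -0.1, -2.2]
grip_width: 0.0287
```

{"fn": "step_arm", "kwargs": {
  "series": [
    [0,0,0.003,0],
    [0,0,0.006,0],
    [0,0,0.008,0],
    [0,0,0.006,0],
    [0,0,0.002,0],
    [0,0,0,0],
    [0,0,0,0],
    [0,0,0,0]
  ]
}}

```text
clock: 7.4
eef_pos: [0.5463, -0.1485, 0.1508]
tool_rot: [0.76, -0.649, 0.0, -0.0]
ft_force: [-0.4, -0.0, -1.8]
grip_width: 0.0287
```

```bash
python3 - <<'E'
from h import *
info(); plan([.5467,-.1483,.135],-.056-1.357,4)
p,d=cam('side');np.savez('s2.npz',p=p,d=d); c=p[60:180,240:400]; save(cv2.convertScaleAbs(cv2.resize(c,None,fx=5,fy=5,interpolation=cv2.INTER_CUBIC),alpha=1.4),'s2.png')
p,d=cam('top');np.savez('t2.npz',p=p,d=d)
E
```

```text
t 7.4 p [ 0.5463 -0.1485  0.1508] phi -1.414 F [-0.4 -0.  -1.8] M [-0.02  0.01 -0.05] w 0.0287 j [-0.27  0.41  0.04  1.19 -0.    2.72]
[[-0.0, -0.0001, 0.004, -0.0002], [-0.0, -0.0001, 0.004, -0.0002], [-0.0, -0.0001, 0.004, -0.0002], [-0.0, -0.0001, 0.004, -0.0002]]
```

View pics/s2.png

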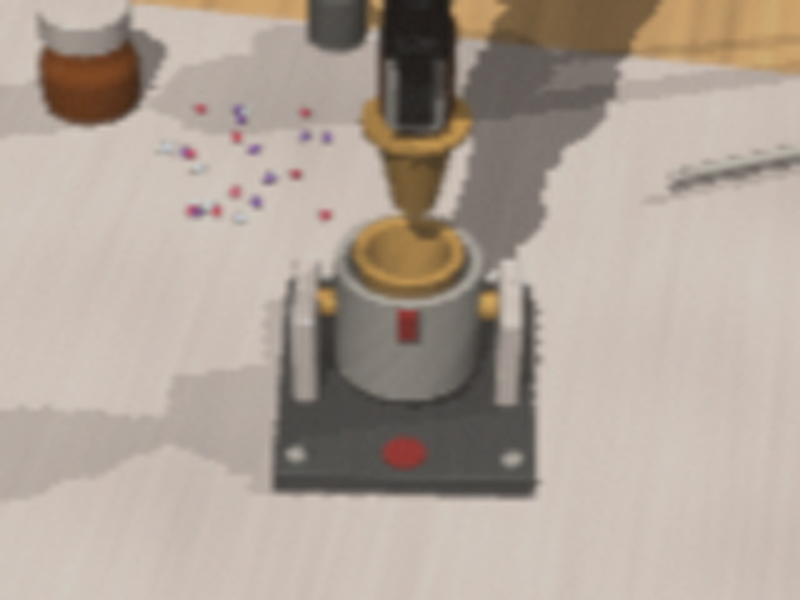

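The cone hangs over the cup. The flange is centred near crop (417,125) and the cup mouth near (410,253). I'll check the relative offset numerically.

```bash
python3 - <<'E'
from h import *
p=np.load('s2.npz')['p'];hsv=cv2.cvtColor(p,cv2.COLOR_RGB2HSV);m=cv2.inRange(hsv,(12,110,50),(30,255,255));m[:75]=0;m[135:]=0;m[:,:305]=0;m[:,345:]=0
k,l,st,c=cv2.connectedComponentsWithStats(m)
for i in range(1,k):
    if st[i,4]>10: print(st[i])
for v in range(76,122):
    u=np.where(m[v])[0]
    if len(u): print(v,u.min(),u.max(),len(u),end=' | ')
for u,v,z in ((417/5+240,128/5+60,.143),(410/5+240,253/5+60,.0785)): print(ray('side',u,v,z).round(4))
E
```

```text
[311  80  23  39 488]
[336 118   3   6  16]
80 314 331 3 | 81 313 332 6 | 82 313 333 8 | 83 313 333 8 | 84 313 333 9 | 85 313 333 10 | 86 313 333 12 | 87 314 332 19 | 88 315 331 17 | 89 316 329 14 | 90 317 328 12 | 91 318 328 11 | 92 318 327 10 | 93 318 327 10 | 94 318 327 10 | 95 318 327 10 | 96 319 326 8 | 97 319 326 8 | 98 319 326 8 | 99 319 325 7 | 100 320 325 6 | 101 321 324 4 | 102 321 323 3 | 103 320 323 4 | 104 316 326 11 | 105 314 329 16 | 106 313 330 18 | 107 312 331 20 | 108 311 331 21 | 109 311 332 22 | 110 311 332 22 | 111 311 332 22 | 112 311 332 22 | 113 312 331 20 | 114 312 330 19 | 115 313 330 18 | 116 313 329 17 | 117 315 328 14 | 118 305 338 13 | 119 305 338 5 | 120 305 338 5 | 121 305 338 5 | [ 0.5418 -0.1385  0.143 ]
[ 0.5443 -0.1441  0.0785]
```

```bash
python3 - <<'E'
from h import *
for n,f in (('side','s2.npz'),('top','t2.npz')):
    z=np.load(f);p=z['p'];hsv=cv2.cvtColor(p,cv2.COLOR_RGB2HSV);m=cv2.inRange(hsv,(12,110,30),(30,255,255))>0
    P=pts(n,z['d']);near=np.hypot(P[...,0]-.546,P[...,1]+.148)<.03
    for a,b in ((.1,.135),(.1385,.148),(.0765,.085)):
        s=P[m&near&(P[...,2]>a)&(P[...,2]<b)]
        if len(s): print(n,a,len(s),s.min(0).round(4),s.max(0).round(4),'mid x',((s.min(0)+s.max(0))/2).round(4))
print(ray('side',323,83.5,.142),ray('side',321.5,110.5,.0785))
# cone taper edges
for v,z in ((92,.125),(98,.115)): print(v,ray('side',322.5,v,z))
E
```

```text
side 0.1 91 [ 0.5329 -0.1436  0.1015] [ 0.5519 -0.1311  0.1349] mid x [ 0.5424 -0.1374  0.1182]
side 0.1385 115 [ 0.524  -0.1618  0.1385] [ 0.5644 -0.1247  0.1478] mid x [ 0.5442 -0.1433  0.1432]
side 0.0765 77 [ 0.5256 -0.172   0.0765] [ 0.5684 -0.1261  0.0794] mid x [ 0.547  -0.1491  0.078 ]
top 0.1385 72 [ 0.5234 -0.1647  0.1396] [ 0.5355 -0.1273  0.1474] mid x [ 0.5294 -0.146   0.1435]
top 0.0765 49 [ 0.5248 -0.1611  0.0767] [ 0.5446 -0.1257  0.0829] mid x [ 0.5347 -0.1434  0.0798]
[ 0.54392879 -0.14668689  0.142     ] [ 0.54533635 -0.14421196  0.0785    ]
92 [ 0.54392553 -0.14275832  0.125     ]
98 [ 0.54277174 -0.13702466  0.115     ]
```

The views disagree by 1–2.5 mm in x, so I'll shift +1 mm in world x and descend. Lateral force will guide the centring.

{"fn": "step_arm", "kwargs": {
  "series": [
    [0,-0.001,0.004,0],
    [0,0,0.009,0],
    [0,0,0.011,0],
    [0,0,0.01,0],
    [0,0,0.006,0],
    [0,0,0.003,0],
    [0,0,0,0],
    [0,0,0,0]
  ]
}}

```text
clock: 8.3
eef_pos: [0.5472, -0.1485, 0.1076]
tool_rot: [0.76, -0.65, 0.0, -0.0]
ft_force: [0.2, 0.0, -0.6]
grip_width: 0.0289
```

{"fn": "step_arm", "kwargs": {
  "series": [
    [0,0,0.002,0],
    [0,0,0.002,0],
    [0,0,0.002,0],
    [0,0,0.001,0],
    [0,0,0.001,0],
    [0,0,0,0],
    [0,0,0,0],
    [0,0,0,0]
  ]
}}

```text
clock: 9.1
eef_pos: [0.547, -0.1485, 0.0995]
tool_rot: [0.76, -0.65, 0.0, -0.0]
ft_force: [0.3, -0.1, -1.3]
grip_width: 0.0283
```

```bash
python3 - <<'E'
from h import *
info()
E
```

```text
t 9.1 p [ 0.547  -0.1485  0.0995] phi -1.414 F [ 0.3 -0.1 -1.3] M [ 0.03 -0.03  0.  ] w 0.0283 j [-0.27  0.46 -0.04  1.08  0.    2.72]
```

{"fn": "step_arm", "kwargs": {
  "series": [
    [0,0,0.001,0],
    [0,0,0.001,0],
    [0,0,0.001,0],
    [0,0,0.001,0],
    [0,0,0.001,0],
    [0,0,0,0],
    [0,0,0,0],
    [0,0,0,0]
  ]
}}

```text
clock: 9.9
eef_pos: [0.5471, -0.1487, 0.0944]
tool_rot: [0.76, -0.65, 0.0, 0.0]
ft_force: [0.1, -1.1, -1.7]
grip_width: 0.0281
```

{"fn": "step_arm", "kwargs": {
  "series": [
    [0,0,0.001,0],
    [0,0,0.001,0],
    [0,0,0.0005,0],
    [0,0,0,0],
    [0,0,0,0],
    [0,0,0,0],
    [0,0,0,0],
    [0,0,0,0]
  ]
}}

```text
clock: 10.7
eef_pos: [0.5473, -0.1488, 0.0921]
tool_rot: [0.76, -0.65, 0.0, -0.0]
ft_force: [1.1, -2.5, -0.3]
grip_width: 0.0284
```

```bash
python3 - <<'E'
from h import *
info()
E
```

```text
t 10.7 p [ 0.5473 -0.1488  0.0921] phi -1.414 F [ 1.1 -2.5 -0.3] M [-0.72 -0.48 -0.01] w 0.0284 j [-0.27  0.47 -0.05  1.06 -0.    2.72]
```

{"fn": "step_arm", "kwargs": {
  "series": [
    [0.0007,-0.0001,0,0],
    [0.0006,-0.0001,0,0],
    [0,0,0,0],
    [0,0,0,0],
    [0,0,0,0],
    [0,0,0,0],
    [0,0,0,0],
    [0,0,0,0]
  ]
}}

```text
clock: 11.5
eef_pos: [0.5472, -0.1495, 0.0917]
tool_rot: [0.76, -0.65, -0.0, -0.0]
ft_force: [2.1, -0.4, -1.1]
grip_width: 0.0285
```

{"fn": "step_arm", "kwargs": {
  "series": [
    [0,0,0.0005,0],
    [0,0,0.0005,0],
    [0,0,0,0],
    [0,0,0,0],
    [0,0,0,0],
    [0,0,0,0],
    [0,0,0,0],
    [0,0,0,0]
  ]
}}

```text
clock: 12.3
eef_pos: [0.5473, -0.1497, 0.0909]
tool_rot: [0.76, -0.65, -0.0, -0.0]
ft_force: [2.3, 0.2, -1.7]
grip_width: 0.0286
```

```bash
python3 - <<'E'
from h import *
info()
E
```

```text
t 12.3 p [ 0.5473 -0.1497  0.0909] phi -1.414 F [ 2.3  0.2 -1.7] M [ 0.02 -0.35  0.  ] w 0.0286 j [-0.27  0.47 -0.05  1.06  0.    2.72]
```

{"fn": "step_arm", "kwargs": {
  "series": [
    [0,-0.0005,0,0],
    [0,-0.0004,0,0],
    [0,0,0.0005,0],
    [0,0,0.0005,0],
    [0,0,0,0],
    [0,0,0,0],
    [0,0,0,0],
    [0,0,0,0]
  ]
}}

```text
clock: 13.1
eef_pos: [0.548, -0.1496, 0.09]
tool_rot: [0.76, -0.65, -0.0, 0.0]
ft_force: [-1.7, 0.8, 2.5]
grip_width: 0.0289
```

{"fn": "step_arm", "kwargs": {
  "series": [
    [0,0,0.0005,0],
    [0,0,0.0005,0],
    [0,0,0,0],
    [0,0,0,0],
    [0,0,0,0],
    [0,0,0,0],
    [0,0,0,0],
    [0,0,0,0]
  ]
}}

```text
clock: 13.9
eef_pos: [0.5482, -0.1496, 0.0888]
tool_rot: [0.76, -0.65, -0.0, 0.0]
ft_force: [-2.6, -0.4, 1.8]
grip_width: 0.0286
```

```bash
python3 - <<'E'
from h import *
info()
E
```

```text
t 13.9 p [ 0.5482 -0.1496  0.0888] phi -1.414 F [-2.6 -0.4  1.8] M [-0.06  0.45  0.08] w 0.0286 j [-0.27  0.47 -0.05  1.05 -0.    2.72]
```

{"fn": "step_arm", "kwargs": {
  "series": [
    [0,0.0004,0,0],
    [0,0,0.0005,0],
    [0,0,0.0005,0],
    [0,0,0,0],
    [0,0,0,0],
    [0,0,0,0],
    [0,0,0,0],
    [0,0,0,0]
  ]
}}

```text
clock: 14.7
eef_pos: [0.548, -0.1496, 0.088]
tool_rot: [0.76, -0.65, 0.0, -0.0]
ft_force: [-1.0, 0.9, 1.5]
grip_width: 0.0288
```

{"fn": "step_arm", "kwargs": {
  "series": [
    [0,0,0.0005,0],
    [0,0,0.0005,0],
    [0,0,0,0],
    [0,0,0,0],
    [0,0,0,0],
    [0,0,0,0],
    [0,0,0,0],
    [0,0,0,0]
  ]
}}

```text
clock: 15.5
eef_pos: [0.5479, -0.1496, 0.0869]
tool_rot: [0.76, -0.65, 0.0, -0.0]
ft_force: [0.4, 0.6, 1.7]
grip_width: 0.0285
```

```bash
python3 - <<'E'
from h import *
info()
E
```

```text
t 15.5 p [ 0.5479 -0.1496  0.0869] phi -1.414 F [0.4 0.6 1.7] M [ 0.03 -0.04 -0.01] w 0.0285 j [-0.27  0.47 -0.05  1.05  0.    2.72]
```

{"fn": "step_arm", "kwargs": {
  "series": [
    [0,0,0.0005,0],
    [0,0,0.0004,0],
    [0,0,0,0],
    [0,0,0,0],
    [0,0,0,0],
    [0,0,0,0],
    [0,0,0,0],
    [0,0,0,0]
  ]
}}

```text
clock: 16.3
eef_pos: [0.5479, -0.1496, 0.086]
tool_rot: [0.76, -0.65, 0.0, -0.0]
ft_force: [0.9, 1.0, 3.9]
grip_width: 0.0286
```

{"fn": "step_arm", "kwargs": {
  "series": [
    [0,0,0.0003,0],
    [0,0,0.0003,0],
    [0,0,0,0],
    [0,0,0,0],
    [0,0,0,0],
    [0,0,0,0],
    [0,0,0,0],
    [0,0,0,0]
  ]
}}

```text
clock: 17.1
eef_pos: [0.5479, -0.1497, 0.0854]
tool_rot: [0.76, -0.65, 0.0, -0.0]
ft_force: [1.0, 0.1, 2.5]
grip_width: 0.0287
```

{"fn": "step_arm", "kwargs": {
  "series": [
    [0,0,0.0003,0],
    [0,0,0.0002,0],
    [0,0,0,0],
    [0,0,0,0],
    [0,0,0,0],
    [0,0,0,0],
    [0,0,0,0],
    [0,0,0,0]
  ]
}}

```text
clock: 17.9
eef_pos: [0.5479, -0.1497, 0.0849]
tool_rot: [0.76, -0.65, 0.0, -0.0]
ft_force: [0.2, -0.0, 2.8]
grip_width: 0.0287
```

{"fn": "step_arm", "kwargs": {
  "series": [
    [0,0,0.0003,0],
    [0,0,0.0002,0],
    [0,0,0,0],
    [0,0,0,0],
    [0,0,0,0],
    [0,0,0,0],
    [0,0,0,0],
    [0,0,0,0]
  ]
}}

```text
clock: 18.7
eef_pos: [0.5479, -0.1496, 0.0844]
tool_rot: [0.76, -0.65, 0.0, -0.0]
ft_force: [1.2, 0.3, 2.0]
grip_width: 0.0286
```

{"fn": "step_arm", "kwargs": {
  "series": [
    [0,0,0.0003,0],
    [0,0,0.0002,0],
    [0,0,0,0],
    [0,0,0,0],
    [0,0,0,0],
    [0,0,0,0],
    [0,0,0,0],
    [0,0,0,0]
  ]
}}

```text
clock: 19.5
eef_pos: [0.5479, -0.1497, 0.0841]
tool_rot: [0.76, -0.65, 0.0, -0.0]
ft_force: [0.1, 0.2, 5.6]
grip_width: 0.0286
```

{"fn": "step_arm", "kwargs": {
  "series": [
    [0,0,0.0002,0],
    [0,0,0.0001,0],
    [0,0,0,0],
    [0,0,0,0],
    [0,0,0,0],
    [0,0,0,0],
    [0,0,0,0],
    [0,0,0,0]
  ]
}}

```text
clock: 20.3
eef_pos: [0.5479, -0.1497, 0.084]
tool_rot: [0.76, -0.65, 0.0, -0.0]
ft_force: [0.7, 0.8, 7.0]
grip_width: 0.0289
```

{"fn": "step_arm", "kwargs": {
  "series": [
    [0,0,0.0003,0],
    [0,0,0.0002,0],
    [0,0,0,0],
    [0,0,0,0],
    [0,0,0,0],
    [0,0,0,0],
    [0,0,0,0],
    [0,0,0,0]
  ]
}}

```text
clock: 21.1
eef_pos: [0.548, -0.1497, 0.084]
tool_rot: [0.76, -0.65, 0.0, -0.0]
ft_force: [0.4, -0.0, 8.8]
grip_width: 0.0287
```

{"fn": "step_arm", "kwargs": {
  "series": [
    [0,0,0.0003,0],
    [0,0,0.0002,0],
    [0,0,0,0],
    [0,0,0,0],
    [0,0,0,0],
    [0,0,0,0],
    [0,0,0,0],
    [0,0,0,0]
  ]
}}

```text
clock: 21.9
eef_pos: [0.5481, -0.1496, 0.084]
tool_rot: [0.76, -0.65, 0.001, -0.0]
ft_force: [-1.6, 1.6, 10.7]
grip_width: 0.0283
```

```bash
python3 - <<'E'
from h import *
info()
E
```

```text
t 21.9 p [ 0.5481 -0.1496  0.084 ] phi -1.414 F [-1.6  1.6 10.7] M [0.34 0.41 0.03] w 0.0283 j [-0.27  0.48 -0.05  1.04  0.    2.72]
```

A hard stop at TCP z = 0.084, and force rises about 4–5 N per mm commanded. I'll continue to about 20 N.

{"fn": "step_arm", "kwargs": {
  "series": [
    [0,0,0.0003,0],
    [0,0,0.0003,0],
    [0,0,0.0003,0],
    [0,0,0.0001,0],
    [0,0,0,0],
    [0,0,0,0],
    [0,0,0,0],
    [0,0,0,0]
  ]
}}

```text
clock: 22.7
eef_pos: [0.5482, -0.1497, 0.0839]
tool_rot: [0.76, -0.65, 0.001, -0.001]
ft_force: [-3.3, 0.7, 16.2]
grip_width: 0.0284
```

{"fn": "step_arm", "kwargs": {
  "series": [
    [0,0,0.0003,0],
    [0,0,0.0003,0],
    [0,0,0.0002,0],
    [0,0,0,0],
    [0,0,0,0],
    [0,0,0,0],
    [0,0,0,0],
    [0,0,0,0]
  ]
}}

```text
clock: 23.5
eef_pos: [0.5484, -0.1497, 0.0839]
tool_rot: [0.76, -0.65, 0.001, -0.001]
ft_force: [-3.3, 1.4, 20.3]
grip_width: 0.0284
```

```bash
python3 - <<'E'
from h import *
info()
E
```

```text
t 23.5 p [ 0.5484 -0.1497  0.0839] phi -1.414 F [-3.3  1.4 20.3] M [0.5  0.98 0.01] w 0.0284 j [-0.27  0.47 -0.05  1.04  0.    2.72]
```

Firmly home at 20 N. Now I'll unload, then open the fingers partway to push the stick from either side.

{"fn": "step_arm", "kwargs": {
  "series": [
    [0,0,-0.0007,0],
    [0,0,-0.0007,0],
    [0,0,-0.0007,0],
    [0,0,-0.0005,0],
    [0,0,-0.0004,0],
    [0,0,0,0],
    [0,0,0,0],
    [0,0,0,0]
  ]
}}

```text
clock: 24.3
eef_pos: [0.5479, -0.1497, 0.084]
tool_rot: [0.76, -0.65, 0.0, -0.0]
ft_force: [0.3, 1.4, 5.7]
grip_width: 0.0285
```

{"fn": "step_arm", "kwargs": {
  "series": [
    [0,0,0,0],
    [0,0,0,0],
    [0,0,0,0],
    [0,0,0,0],
    [0,0,0,0],
    [0,0,0,0],
    [0,0,0,0],
    [0,0,0,0]
  ],
  "fingers": 0.05
}}

```text
clock: 25.1
eef_pos: [0.5478, -0.1497, 0.0838]
tool_rot: [0.76, -0.65, 0.0, 0.0]
ft_force: [0.3, 0.1, -0.0]
grip_width: 0.05
```

```bash
python3 - <<'E'
from h import *
info()
p,d=cam('side');np.savez('s3.npz',p=p,d=d); c=p[60:160,260:390]; save(cv2.convertScaleAbs(cv2.resize(c,None,fx=6,fy=6,interpolation=cv2.INTER_CUBIC),alpha=1.4),'s3.png')
E
```

```text
t 25.1 p [ 0.5478 -0.1497  0.0838] phi -1.414 F [ 0.3  0.1 -0. ] M [ 0.07 -0.    0.02] w 0.05 j [-0.27  0.48 -0.05  1.04 -0.    2.72]
```

View pics/s3.png

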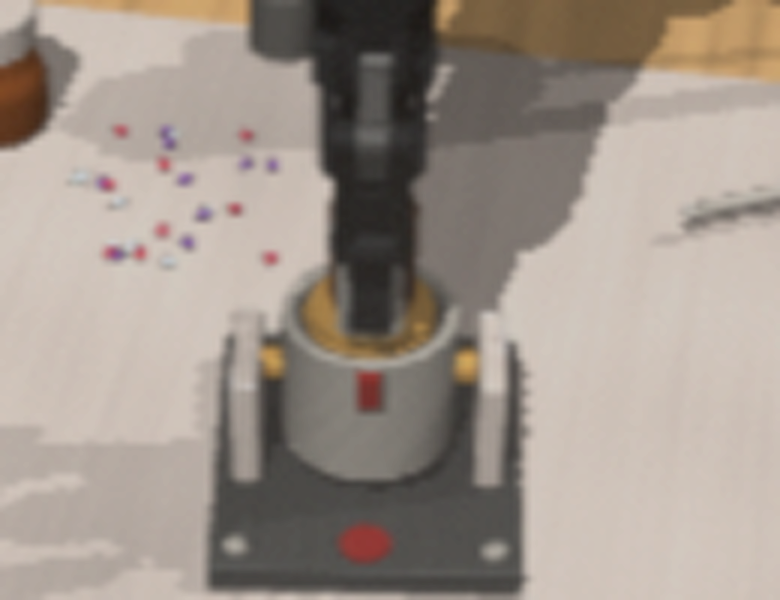

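The stick is seated with its flange inside the housing (crop 370,330). I'll raise 13 mm, then push to the red side along −tool x.

{"fn": "step_arm", "kwargs": {
  "series": [
    [0,0,-0.004,0],
    [0,0,-0.006,0],
    [0,0,-0.003,0],
    [-0.002,0,0,0],
    [-0.003,0,0,0],
    [-0.003,0,0,0],
    [-0.001,0,0,0],
    [0,0,0,0]
  ]
}}

```text
clock: 25.95
eef_pos: [0.5463, -0.1404, 0.0966]
tool_rot: [0.76, -0.649, -0.0, 0.0]
ft_force: [0.4, 0.2, 0.3]
grip_width: 0.05
```

{"fn": "step_arm", "kwargs": {
  "series": [
    [-0.001,0,0,0],
    [-0.0015,0,-0.0003,0],
    [-0.0015,0,-0.0003,0],
    [-0.0015,0,-0.0003,0],
    [-0.0015,0,-0.0003,0],
    [-0.001,0,-0.0002,0],
    [0,0,0,0],
    [0,0,0,0]
  ]
}}

```text
clock: 26.75
eef_pos: [0.5455, -0.1332, 0.0986]
tool_rot: [0.76, -0.65, 0.001, -0.0]
ft_force: [0.4, -2.7, 1.6]
grip_width: 0.0501
```

```bash
python3 - <<'E'
from h import *
info()
p,a,o=pose(); d=p[:2]-np.array([.5478,-.1497]); print('travel along tool x',d@[np.cos(a),np.sin(a)])
print('F along',o['ft_force'][:2]@[np.cos(a),np.sin(a)])
pic,dd=cam('top');np.savez('t4.npz',p=pic,d=dd);pic,dd=cam('side');np.savez('s4.npz',p=pic,d=dd); c=pic[40:160,260:390]; save(cv2.convertScaleAbs(cv2.resize(c,None,fx=5,fy=5,interpolation=cv2.INTER_CUBIC),alpha=1.4),'s4.png')
E
```

```text
t 26.75 p [ 0.5455 -0.1332  0.0986] phi -1.414 F [ 0.4 -2.7  1.6] M [-0.55 -0.21 -0.05] w 0.0501 j [-0.24  0.45 -0.05  1.07 -0.    2.75]
travel along tool x -0.01668750655457427
F along 2.731446823859273
```

View pics/s4.png

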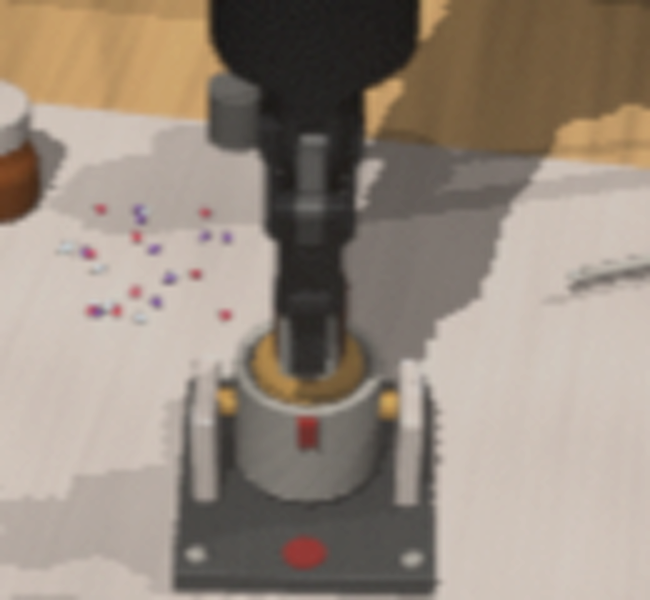

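The housing is leaning toward the red side. I'll measure the angle from the red tab's position about the axle, in the upright and leaned pictures.

```bash
cat >> h.py <<'E'
def tab(f):
    z=np.load(f);p,d=z['p'],z['d'];hsv=cv2.cvtColor(p,cv2.COLOR_RGB2HSV);H,S,V=[hsv[...,k].astype(int) for k in range(3)]
    m=((H<6)|(H>172))&(S>120)&(V>40);mm=np.zeros(m.shape,np.uint8);mm[112:145,305:340]=m[112:145,305:340]
    k,l,st,c=cv2.connectedComponentsWithStats(mm);P=pts('side',d);e=np.array([-.156,.988])
    for i in range(1,k):
        if st[i,4]>5:
            q=np.median(P[l==i],0);r=(q[:2]-[.547,-.1483])@e
            print(f,'tab' if q[2]>.03 else 'dot',st[i,4],c[i].round(2),q.round(4),'r',round(r,4),'ang',round(np.arctan2(q[2]-.05,r),3))
    r=np.hypot(P[...,0]-.547,P[...,1]+.148);yy=(P[...,0]-.547)*e[0]+(P[...,1]+.1483)*e[1]
    s=(r<.0315)&(r>.0245)&(P[...,2]>.064)&(P[...,2]<.085)&(S<90)&(V>60)
    if s.sum()>8: print('rim slope fit',s.sum(),np.polyfit(yy[s],P[...,2][s],1).round(4))
E
python3 - <<'E'
from h import *
for f in ('side0.npz','s2.npz','s3.npz','s4.npz'): tab(f)
E
```

```text
side0.npz tab 18 [321.  124.5] [ 0.5412 -0.1151  0.0665] r 0.0337 ang 0.455
rim slope fit 186 [-0.0535  0.0709]
s2.npz tab 18 [321.  124.5] [ 0.5412 -0.1147  0.0663] r 0.0341 ang 0.446
rim slope fit 179 [-0.0697  0.0712]
s3.npz tab 18 [321.  124.5] [ 0.5411 -0.1148  0.0661] r 0.034 ang 0.442
rim slope fit 183 [-0.0479  0.0709]
s4.npz tab 15 [321. 126.] [ 0.5408 -0.1131  0.0635] r 0.0357 ang 0.36
rim slope fit 164 [-0.1048  0.0711]
```

Tab rotation gives about 0.085 rad, and the force agrees at about 0.09. I'll push 4.8 mm further.

{"fn": "step_arm", "kwargs": {
  "series": [
    [-0.001,0,-0.0002,0],
    [-0.001,0,-0.0002,0],
    [-0.001,0,-0.0002,0],
    [-0.001,0,-0.0002,0],
    [-0.0008,0,-0.0002,0],
    [0,0,0,0],
    [0,0,0,0],
    [0,0,0,0]
  ]
}}

```text
clock: 27.65
eef_pos: [0.5447, -0.1283, 0.0994]
tool_rot: [0.76, -0.65, 0.0, -0.0]
ft_force: [1.5, -3.7, 4.0]
grip_width: 0.0502
```

```bash
python3 - <<'E'
from h import *
info()
p,a,o=pose(); d=p[:2]-np.array([.5478,-.1497]); u=np.array([np.cos(a),np.sin(a)]);print('travel along tool x',d@u,'F',o['ft_force'][:2]@u)
pic,dd=cam('side');np.savez('s5.npz',p=pic,d=dd); tab('s5.npz')
E
```

```text
t 27.65 p [ 0.5447 -0.1283  0.0994] phi -1.414 F [ 1.5 -3.7  4. ] M [-1.03 -0.27  0.  ] w 0.0502 j [-0.23  0.45 -0.06  1.07 -0.    2.75]
travel along tool x -0.021636177006443408 F 3.849709129687944
s5.npz tab 15 [321. 127.] [ 0.5406 -0.1122  0.0627] r 0.0367 ang 0.333
rim slope fit 131 [-0.1355  0.0714]
```

```bash
cat >> h.py <<'E'
def red(f):
    p=np.load(f)['p'].astype(float)[112:142,312:330]; w=np.clip(p[...,0]-(p[...,1]+p[...,2])/2-15,0,None)
    v,u=np.mgrid[112:142,312:330]; return (w*u).sum()/w.sum(),(w*v).sum()/w.sum()
def proj(n,X):
    i=vision.camera_info(n);K=i['mtx'];T=np.array(i['T']);c=T[:3,:3].T@(np.array(X)-T[:3,3])
    return K[0][2]+K[0][0]*c[0]/-c[2],K[1][2]-K[1][1]*c[1]/-c[2]
def lean(f,f0='side0.npz'):
    dv=red(f)[1]-red(f0)[1];e=np.array([-.156,.988]);r,h=.0315,.0165
    th=np.linspace(-.3,.3,601);vs=[]
    for t in th:
        rr=r*np.cos(t)+h*np.sin(t);zz=.05+h*np.cos(t)-r*np.sin(t);vs.append(proj('side',[.547+e[0]*rr,-.1483+e[1]*rr,zz])[1])
    vs=np.array(vs)-vs[300];print(f,'dv',round(dv,2),'lean',round(np.interp(dv,vs,th),3))
E
python3 - <<'E'
from h import *
for f in ('s2.npz','s3.npz','s4.npz','s5.npz'): lean(f)
c=np.load('s5.npz')['p'][40:160,260:390]; save(cv2.convertScaleAbs(cv2.resize(c,None,fx=5,fy=5,interpolation=cv2.INTER_CUBIC),alpha=1.4),'s5.png')
E
```

```text
s2.npz dv 0.05 lean 0.003
s3.npz dv 2.21 lean 0.13
s4.npz dv 2.22 lean 0.13
s5.npz dv 2.77 lean 0.163
```

View pics/s5.png

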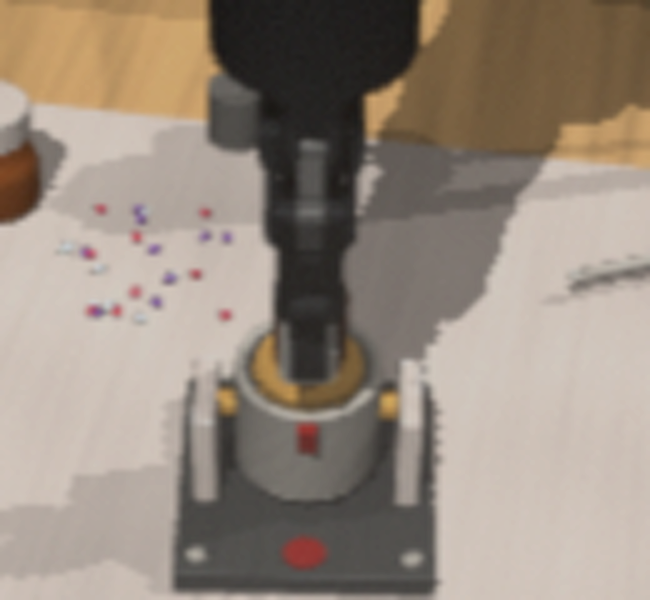

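The tab at crop (308,438) has moved down, but the upright reading is off because brass is leaking into the mask. I'll fix that.

```bash
cat >> h.py <<'E'
def red(f):
    p=np.load(f)['p'].astype(float)[118:136,314:329]; w=np.clip(p[...,0]-2.2*p[...,1]-5,0,None)
    v,u=np.mgrid[118:136,314:329]; return (w*u).sum()/w.sum(),(w*v).sum()/w.sum()
E
python3 - <<'E'
from h import *
for f in ('s2.npz','s3.npz','s4.npz','s5.npz'): lean(f)
print(np.load('s5.npz')['p'][118:134,321].tolist())
E
```

```text
Traceback (most recent call last):
  File "h.py", line 48, in lean
    rr=r*np.cos(t)+h*np.sin(t);zz=.05+h*np.cos(t)-r*np.sin(t);vs.append(proj('side',[.547+e[0]*rr,-.1483+e[1]*rr,zz])[1])
                                                                        ~~~~^^^^^^^^^^^^^^^^^^^^^^^^^^^^^^^^^^^^^^^^^
  File "h.py", line 42, in proj
    i=vision.camera_info(n);K=i['mtx'];T=np.array(i['T']);c=T[:3,:3].T@(np.array(X)-T[:3,3])
ValueError: time passes only in moves, steps and waits
```

```bash
cat >> h.py <<'E'
import functools
_ci=vision.camera_info
@functools.lru_cache
def _info(n): return _ci(n)
class _V:
    camera=staticmethod(vision.camera); camera_info=staticmethod(_info)
vision=_V
E
python3 - <<'E'
from h import *
for f in ('s2.npz','s3.npz','s4.npz','s5.npz'): lean(f)
print(np.load('s5.npz')['p'][118:134,321].tolist())
E
```

```text
s2.npz dv 0.13 lean 0.007
s3.npz dv 0.32 lean 0.019
s4.npz dv 1.15 lean 0.067
s5.npz dv 2.65 lean 0.156
[[79, 63, 40], [83, 66, 41], [75, 59, 38], [68, 57, 42], [94, 87, 76], [124, 117, 110], [101, 75, 71], [107, 44, 40], [98, 38, 34], [77, 33, 31], [73, 34, 31], [72, 35, 33], [70, 48, 45], [81, 76, 72], [84, 82, 77], [85, 82, 77]]
```

About 0.15–0.16 rad now. I'll push 0.8 mm more, hold, then return to centre (lowering slightly to avoid dragging the stick up) and go across.

{"fn": "step_arm", "kwargs": {
  "series": [
    [-0.0004,0,0,0],
    [-0.0004,0,0,0],
    [0,0,0,0],
    [0,0,0,0],
    [0,0,0,0],
    [0,0,0,0],
    [0,0,0,0],
    [0,0,0,0]
  ]
}}

```text
clock: 28.5
eef_pos: [0.5445, -0.1275, 0.0994]
tool_rot: [0.76, -0.65, 0.0, -0.0]
ft_force: [0.9, -4.5, 5.1]
grip_width: 0.0502
```

```bash
python3 - <<'E'
from h import *
info()
p,a,o=pose(); d=p[:2]-np.array([.5478,-.1497]); u=np.array([np.cos(a),np.sin(a)]);print('travel along tool x',d@u,'F',o['ft_force'][:2]@u)
pic,dd=cam('side');np.savez('s6.npz',p=pic,d=dd); tab('s6.npz'); lean('s6.npz')
E
```

```text
t 28.5 p [ 0.5445 -0.1275  0.0994] phi -1.414 F [ 0.9 -4.5  5.1] M [-1.15 -0.28  0.01] w 0.0502 j [-0.23  0.44 -0.06  1.07 -0.    2.76]
travel along tool x -0.022487689246453408 F 4.573865622018041
s6.npz tab 15 [321. 127.] [ 0.5408 -0.1119  0.0615] r 0.0369 ang 0.302
rim slope fit 120 [-0.1541  0.0717]
s6.npz dv 3.0 lean 0.177
```

Lean is about 0.17 rad (F ≈ 4.6 N). Now I'll return to centre.

{"fn": "step_arm", "kwargs": {
  "series": [
    [0.001,0,0.0004,0],
    [0.0015,0,0.0005,0],
    [0.0015,0,0.0005,0],
    [0.002,0,0.0005,0],
    [0.002,0,0.0005,0],
    [0.002,0,0,0],
    [0.002,0,0,0],
    [0.002,0,0,0]
  ]
}}

```text
clock: 29.35
eef_pos: [0.5456, -0.1404, 0.0959]
tool_rot: [0.76, -0.649, -0.002, 0.0]
ft_force: [-0.2, 0.3, 0.4]
grip_width: 0.0501
```

{"fn": "step_arm", "kwargs": {
  "series": [
    [0.003,0,0,0],
    [0.0036,0,0,0],
    [0.002,0,0,0],
    [0,0,0,0],
    [0,0,0,0],
    [0,0,0,0],
    [0,0,0,0],
    [0,0,0,0]
  ]
}}

```text
clock: 30.15
eef_pos: [0.5479, -0.1495, 0.0968]
tool_rot: [0.76, -0.65, 0.0, -0.0]
ft_force: [-0.4, 0.0, -0.2]
grip_width: 0.0498
```

```bash
cat >> h.py <<'E'
def chk(f):
    info();p,a,o=pose(); d=p[:2]-np.array([.5478,-.1497]); u=np.array([np.cos(a),np.sin(a)]);print('travel along tool x',(d@u).round(4),'F',(o['ft_force'][:2]@u).round(2))
    pic,dd=vision.camera('side');np.savez(f,p=pic,d=dd); tab(f); lean(f)
E
python3 -c "
from h import *
chk('s7.npz')"
```

```text
t 30.15 p [ 0.5479 -0.1495  0.0968] phi -1.414 F [-0.4  0.  -0.2] M [ 0.01 -0.   -0.04] w 0.0498 j [-0.27  0.46 -0.04  1.07  0.    2.72]
travel along tool x -0.0001 F -0.07
s7.npz tab 18 [321.  124.5] [ 0.5412 -0.1146  0.0671] r 0.0342 ang 0.464
rim slope fit 182 [-0.0397  0.0707]
s7.npz dv 0.42 lean 0.024
```

It sprang back upright. Now the other side.

{"fn": "step_arm", "kwargs": {
  "series": [
    [0.002,0,0,0],
    [0.003,0,0,0],
    [0.003,0,0,0],
    [0.002,0,0,0],
    [0.001,0,0,0],
    [0.001,0,-0.0002,0],
    [0.001,0,-0.0002,0],
    [0.001,0,-0.0002,0]
  ]
}}

```text
clock: 31.0
eef_pos: [0.55, -0.1633, 0.0974]
tool_rot: [0.76, -0.649, -0.0, -0.0]
ft_force: [0.3, 1.8, 0.0]
grip_width: 0.0498
```

{"fn": "step_arm", "kwargs": {
  "series": [
    [0.001,0,-0.0003,0],
    [0.001,0,-0.0003,0],
    [0.001,0,-0.0003,0],
    [0.001,0,-0.0003,0],
    [0,0,0,0],
    [0,0,0,0],
    [0,0,0,0],
    [0,0,0,0]
  ]
}}

```text
clock: 31.8
eef_pos: [0.5507, -0.1673, 0.0987]
tool_rot: [0.76, -0.65, 0.0, -0.0]
ft_force: [-0.1, 2.6, 1.8]
grip_width: 0.05
```

```bash
python3 -c "
from h import *
chk('s8.npz')"
```

```text
t 31.8 p [ 0.5507 -0.1673  0.0987] phi -1.414 F [-0.1  2.6  1.8] M [ 0.61  0.08 -0.02] w 0.05 j [-0.3   0.48 -0.01  1.08  0.    2.69]
travel along tool x 0.0179 F -2.59
s8.npz tab 15 [321. 123.] [ 0.5413 -0.1158  0.0702] r 0.033 ang 0.549
rim slope fit 194 [-0.0003  0.0705]
s8.npz dv -0.67 lean -0.038
```

{"fn": "step_arm", "kwargs": {
  "series": [
    [0.001,0,-0.0002,0],
    [0.001,0,-0.0002,0],
    [0.001,0,-0.0002,0],
    [0.001,0,-0.0002,0],
    [0.0008,0,-0.0002,0],
    [0,0,0,0],
    [0,0,0,0],
    [0,0,0,0]
  ]
}}

```text
clock: 32.65
eef_pos: [0.5515, -0.1721, 0.0997]
tool_rot: [0.76, -0.65, 0.0, -0.0]
ft_force: [-0.6, 3.5, 5.0]
grip_width: 0.0497
```

```bash
python3 -c "
from h import *
chk('s9.npz')"
```

```text
t 32.65 p [ 0.5515 -0.1721  0.0997] phi -1.414 F [-0.6  3.5  5. ] M [ 1.02  0.13 -0.02] w 0.0497 j [-0.3   0.48 -0.    1.09  0.    2.68]
travel along tool x 0.0227 F -3.56
s9.npz tab 17 [321.06 121.65] [ 0.5417 -0.1173  0.0711] r 0.0314 ang 0.591
rim slope fit 181 [0.0082 0.0706]
s9.npz dv -1.64 lean -0.094
```

{"fn": "step_arm", "kwargs": {
  "series": [
    [0.0004,0,0,0],
    [0.0003,0,0,0],
    [0,0,0,0],
    [0,0,0,0],
    [0,0,0,0],
    [0,0,0,0],
    [0,0,0,0],
    [0,0,0,0]
  ]
}}

```text
clock: 33.5
eef_pos: [0.5515, -0.1728, 0.0996]
tool_rot: [0.76, -0.65, 0.0, -0.0]
ft_force: [-1.1, 4.3, 5.1]
grip_width: 0.05
```

```bash
python3 - <<'E'
from h import *
chk('s10.npz')
for f in ('s3','s6','s9','s10'):
    p=np.load(f+'.npz')['p'][108:136,321].astype(int); print(f,''.join('#' if a[0]>1.6*a[1] else '.' for a in p), (p[:,0]-p[:,1]).tolist())
E
```

```text
t 33.5 p [ 0.5515 -0.1728  0.0996] phi -1.414 F [-1.1  4.3  5.1] M [ 1.07  0.11 -0.01] w 0.05 j [-0.3   0.48 -0.    1.09  0.    2.68]
travel along tool x 0.0234 F -4.4
s10.npz tab 18 [321.  121.5] [ 0.5417 -0.1177  0.0711] r 0.0311 ang 0.597
rim slope fit 184 [0.0309 0.0703]
s10.npz dv -1.54 lean -0.088
s3 ..............######........ [2, 3, 2, 2, 2, 1, 2, 4, 10, 15, 21, 18, 6, 11, 54, 57, 48, 47, 47, 42, 14, 3, 4, 3, 3, 4, 3, 3]
s6 .................######..... [2, 2, 2, 1, 2, 1, 1, 3, 3, 10, 16, 18, 16, 13, 9, 5, 12, 60, 67, 44, 40, 38, 27, 5, 3, 3, 3, 2]
s9 ...........######........... [19, 18, 20, 26, 28, 27, 19, 22, 26, 10, 10, 47, 56, 53, 54, 53, 49, 27, 5, 4, 3, 4, 4, 4, 4, 3, 3, 3]
s10 ...........######........... [18, 18, 20, 27, 29, 25, 17, 21, 25, 8, 18, 52, 55, 54, 54, 54, 47, 18, 4, 4, 4, 4, 5, 4, 4, 3, 4, 4]
```

The tab shifted +2.8 px and then −2.9 px from upright, so both leans are about ±0.17 rad. Now I'll return, open fully and retreat up.

{"fn": "step_arm", "kwargs": {
  "series": [
    [-0.001,0,0.0004,0],
    [-0.0015,0,0.0005,0],
    [-0.0015,0,0.0005,0],
    [-0.002,0,0.0005,0],
    [-0.002,0,0.0003,0],
    [-0.002,0,0,0],
    [-0.002,0,0,0],
    [-0.002,0,0,0]
  ]
}}

```text
clock: 34.35
eef_pos: [0.549, -0.1595, 0.097]
tool_rot: [0.76, -0.65, 0.0, 0.001]
ft_force: [1.0, -0.2, 0.8]
grip_width: 0.0501
```

{"fn": "step_arm", "kwargs": {
  "series": [
    [-0.003,0,0,0],
    [-0.0035,0,0,0],
    [-0.003,0,0,0],
    [0,0,0,0],
    [0,0,0,0],
    [0,0,0,0],
    [0,0,0,0],
    [0,0,0,0]
  ]
}}

```text
clock: 35.15
eef_pos: [0.5478, -0.1498, 0.0974]
tool_rot: [0.76, -0.65, 0.0, 0.0]
ft_force: [0.2, -0.5, 0.3]
grip_width: 0.0502
```

{"fn": "step_arm", "kwargs": {
  "series": [
    [0,0,0,0],
    [0,0,0,0],
    [0,0,0,0],
    [0,0,-0.003,0],
    [0,0,-0.005,0],
    [0,0,-0.01,0],
    [0,0,-0.015,0],
    [0,0,-0.02,0]
  ],
  "fingers": 0.07
}}

```text
clock: 35.95
eef_pos: [0.5474, -0.1495, 0.151]
tool_rot: [0.76, -0.65, -0.0, 0.0]
ft_force: [-0.7, 0.3, 0.2]
grip_width: 0.0696
```

{"fn": "step_arm", "kwargs": {
  "series": [
    [0,0,-0.02,0],
    [0,0,-0.02,0],
    [0,0.02,-0.02,0],
    [0,0.03,-0.01,0],
    [0,0.04,0,0],
    [0,0.04,0,0],
    [0,0.02,0,0],
    [0,0,0,0]
  ]
}}

```text
clock: 36.75
eef_pos: [0.3975, -0.1733, 0.2217]
tool_rot: [0.76, -0.65, 0.0, -0.0]
ft_force: [0.1, -0.2, 1.3]
grip_width: 0.0699
```

```bash
python3 - <<'E'
from h import *
chk('s11.npz')
a=np.load('s11.npz')['p']; a=cv2.convertScaleAbs(cv2.resize(a[60:160,260:380],None,fx=5,fy=5,interpolation=2),alpha=1.4)
p,d=cam('top'); np.savez('t11.npz',p=p,d=d); P=pts('top',d)
b=cv2.convertScaleAbs(cv2.resize(p[130:230,160:460],(600,200)),alpha=1.6)
out=np.zeros((600,800,3),np.uint8); out[:a.shape[0]-100,:600]=a[:400]; out[400:,:600]=b; save(out,'fin.png')
P=pts('side',np.load('s11.npz')['d']);hsv=cv2.cvtColor(np.load('s11.npz')['p'],cv2.COLOR_RGB2HSV);m=cv2.inRange(hsv,(105,120,60),(130,255,255))>0
near=np.hypot(P[...,0]-.547,P[...,1]+.148)<.03;print('blue stone',m[near].sum(),np.median(P[m&near],0))
E
```

```text
t 36.75 p [ 0.3975 -0.1733  0.2217] phi -1.416 F [ 0.1 -0.2  1.3] M [ 0.03 -0.02 -0.01] w 0.0699 j [-0.41  0.11 -0.18  1.28 -0.    2.58]
travel along tool x 0.0002 F 0.17
s11.npz tab 18 [321.  124.5] [ 0.541  -0.1141  0.0669] r 0.0347 ang 0.453
rim slope fit 183 [-0.0414  0.0709]
s11.npz dv 0.0 lean 0.0
blue stone 16 [ 0.54561264 -0.147055    0.1346978 ]
```

View pics/fin.png

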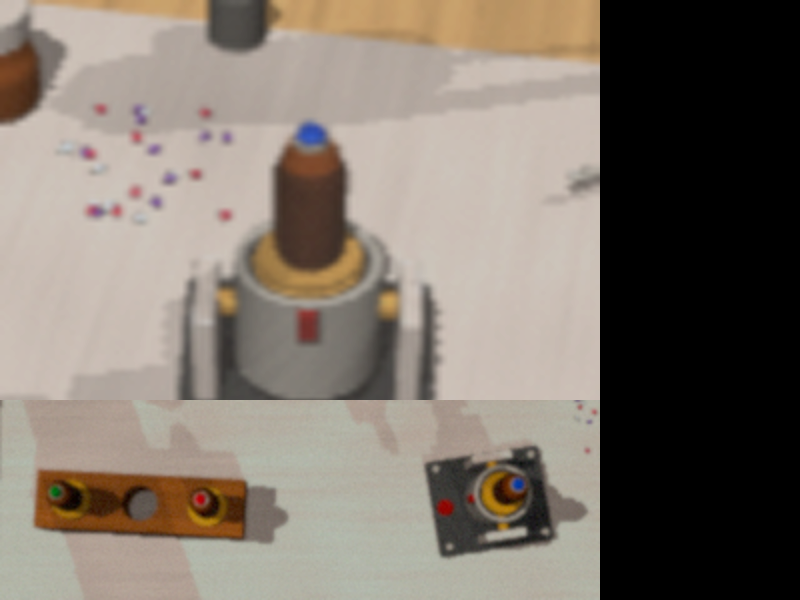

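The stick with the blue stone (crop 312,135) stands upright and seated. Red and green are still in the rack. I'm handing in.

```bash
python3 -c "
from workcell import order
print(order.job_done())"
```

```text
the job is handed in; nothing more can be done
None
```

The blue stick is seated in the cradle and both rocking checks were done. I handed the job in at about 37 s of the 72 s allowed.

- **Pressing home:** I took the stick from the rack's middle hole and steered its cone into the cup by the side forces. The cup sank about 5 mm, then stopped hard with the tool tip at z = 0.084 m. I pressed to 20.3 N at the wrist there. That is about 22 N on the cradle with the stick's weight, the highest reading I had, but force was only read between moves.
- **Rocking:** I leaned the stick with the half-open fingers, first to the red side and then to the other. The red tab's shift in the pictures puts both leans at about 0.17 rad, at about 4.5 N. It came back upright after each.
- **Last check:** The cradle read upright, with no tab shift. The blue stone's top was at z = 0.135 m against about 0.137 m expected, close to the cameras' 2 mm accuracy. Red and green are still in the rack, and the gripper is clear.

**Disagreements:**
- **Lean angle:** Estimates varied. The tab's depth readings gave about 0.15 rad, and force alone gave less because the fingers rubbed on the grip. My centroid estimate was unreliable on the second side (−0.09 rad), so I used the tab's shift along one pixel column.
- **Cup position:** Before insertion the camera views disagreed by 1–3 mm on the cup's x position, and contact forces settled it.

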